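# Close the battery canister in the lost-property store

## Task

Put the orange screw lid back on the red battery canister and close it: set it level on the neck, find the thread start by turning it gently backward (anticlockwise from above) until it drops, then screw it forward (clockwise) until it is fully home, and let go. Never force the lid: if it sits on top of the thread, forward only jams it against the stops. Leave everything else on the counter where it is.

Things in the scene. Friction and masses are not known exactly. Their poses are not given: they have to be found in the camera images.
- lid: Loose orange screw lid, about 0.16 kg, lying right way up. Origin: centre of its underside (skirt's lower edge), z up. Skirt 65 mm across (67 over the ribs), 57 mm inside; flat plate from 21 to 25 mm above the origin. Four inward steel pins, 5 mm thick, at the lid's +x, +y, -x, -y, axes 4.5 mm above the origin, tips 23.5 mm from the axis.
- lid_grip (a point): Middle of the lid's grip bar, 40 mm above the lid's origin. The bar is 46 mm long along the lid's x, 18 mm thick along y and stands from 25 to 55 mm above the lid's origin, on the plate.
- canister: Red steel canister with a yellow band, bolted down. Origin: centre of its underside, z up. Flange 130 mm across, 8 mm thick; body 100 mm across up to 90 mm; shoulder 68 mm across up to 105 mm; aluminium neck 44 mm across up to the rim at 135 mm. Four threads on the neck reach out to 54 mm diameter; their angle differs each time and has nothing to do with this body's yaw.
- rim (a point): Centre of the flat neck rim, 135 mm above the canister's origin. Below it each of 4 equal threads has, going clockwise from above: a stop tooth (8 degrees wide, top 2 mm below the rim), a gap open from above (20 degrees), a ridge (62 degrees, flat top 6 mm below the rim) up to the next tooth. On the ridges the lid stands with its origin 8 mm below the rim; pins cannot pass a tooth.
- thread_start (a point): On the canister's axis, 118 mm above its origin: where the lid's origin is once its pins have dropped 9 mm through the gaps. To find them turn anticlockwise, at most 85 degrees; a gap lets a pin turn 9 degrees before it meets the tooth. All is rigid: while turning press with some 3 to 8 N and follow the lid down; over 30 N between lid and canister spoils it.
- lid_home (a point): On the canister's axis, 114 mm above its origin: where the lid's origin is when fully home, plate on the rim. From the thread start this is a clockwise turn of 62 to 71 degrees to a hard stop (the next teeth); the lid sinks 4 mm, evenly, between about 10 and 60 degrees of it. The thread has 1.5 mm of side play and about 1 mm of height play.
- phone_a: Tagged black phone, 148 x 72 x 9 mm, lying flat; origin under its centre. Leave alone.
- phone_b: Tagged blue-backed phone, 148 x 72 x 9 mm, lying flat; origin under its centre. Leave alone.
- cards: Banded stack of cards, 86 x 54 x 21 mm; origin under its centre. Leave alone.
- stapler: Blue and black stapler, 145 x 36 mm, 50 mm high; origin under its centre. Leave alone.
- tape: Tape dispenser, 150 x 55 mm, 80 mm high; origin under its centre. Leave alone.
- pens: Dark round pen pot, 76 mm across, with pens to 150 mm height; origin under its centre. Leave alone.
- specs_case: Brown spectacles case, 160 x 60 x 38 mm; origin under its centre. Leave alone.
Mind the look-alikes: they are no part of the job. Several things look just like the lid: the one meant starts farthest from the robot's base.

How it is judged (in metres and radians):
On the way:
1. the lid has dropped level into the thread starts: centred on the neck within 4 mm, tilted less than 5 degrees, its underside 116.5 to 120 mm above the canister's underside (horizontal distance between lid and canister below 0.004 m and angle between lid's own z axis and vertical below 0.087 rad and z of lid in the frame of canister between 0.1165 and 0.12 m), for 0.05 s.
At the end, for the whole second after the job is handed in: The lid is screwed fully home: its plate within 1.2 mm of lying on the rim, centred on the neck within 4 mm, tilted less than 3 degrees, at rest and released (z of lid in the frame of canister between 0.111 and 0.1152 m and horizontal distance between lid and canister below 0.004 m and angle between lid's own z axis and vertical below 0.05 rad and linear speed of lid below 0.01 m/s); the robot touches nothing.
It fails at once if the lid is forced: more than 30 N between lid and canister (contact force between lid and canister above 30 N).
It fails at once if something else on the counter is moved by more than 25 mm (distance of any of phone_a, phone_b, cards, stapler, tape, pens, specs_case from where it was at the start of the episode above 0.025 m).
It also fails if it takes over 72 s, if anything falls off the work surface, if the arm or the gripper's body presses on something with over 40 N, if the wrist force passes 120 N, or if a joint passes its speed limit or range.

## Robot

A 6-joint arm with a two-finger parallel gripper is mounted at the origin on the work surface. World frame = base frame: x ahead of the robot, y to its left, z up, the work surface at z = 0. Lengths are in m, angles in degrees, forces in N, time in s.
With the tool pointing down it reaches from about 0.25 to 0.725 m from the base axis. Payload 9.7 kg.
Tool frame: the origin (TCP) lies midway between the tips of the shut fingers; the grasp point (between the pads) lies bot.hold_point_z behind it (bot.hold_point_z is the distance from the TCP to the grasp point, in m); z points along the fingers, y is the line along which they close (so a half turn about z gives the same grasp; the last joint's range is limited). The gripper opens to 85 mm and grips with 20 to 120 N. Pads are 22 mm wide; open, the fingers measure 114 mm over their backs; the gripper's body (76 mm by 85 mm) begins 54 mm behind the grasp point. The pads swing forward as they close: fully open they stand 13 mm farther back than shut.
Start: joints at [-64.744, 4.979, 10.078, 95.1, 0, 90], TCP at [0.235, -0.497, 0.231] pointing down, gripper open.
Joint ranges: [-179.16, 179.16], [-48.56, 103.87], [-65.8, 70.77], [-126.05, 130.52], [-82.76, 87.17], [-180, 180]. Speed limits (degrees/s): [127.2, 127.2, 147.25, 180, 180, 180].

## Interface

Orientations are given as [roll, pitch, yaw] about the fixed x, y, z axes, in that order (R = Rz(yaw) Ry(pitch) Rx(roll)).
In Python, from workcell import bot, camera, camera_model, ticket gives the robot as it stands.
- The arm moves only by the tool send_rows, never from a script. Its argument "targets" is text: rows parted by semicolons, each of 5 numbers parted by spaces: the shift along the tool's x, y, z in mm, then the turn about the tool's z in degrees, then the closure in counts, from 0 (fully open) to 255 (shut). A call has 1 to 20 rows; each row is the pose to reach, as a shift and turn from the pose commanded when the call began, along the tool's axes at that moment; what a row does not reach only later rows make up. A row lasts 1/8 s, in which the tool goes at most 62.5 mm and 10.7 degrees, less where a joint would pass 70% of its speed; a pose out of reach is approached as far as the arm can. A call with a gripper value outside its range is refused whole. The fingers move at their own pace and stop on an object; "newtons" is the grip in N (left out, the last holds). Time passes only in rows, so rows that repeat a pose let the fingers close. It gives the time, the measured TCP pose, the force, the opening and the grip force at its end, in the units of the state.
- bot.get_obs(): the state, without advancing time (a new reading comes with each control period).
- camera(name): name is "side" or "top" or "wrist"; returns the picture (420x560x3 uint8, blue, green, red); there is no depth.
- camera_model(name): a dict with "K" (3x3 intrinsics, pixels), "pose" (4x4, takes a point from camera to world coordinates); the wrist camera has in their place "T_tool_cam" (4x4, takes a point from camera to tool coordinates, whose origin is the TCP and whose axes are the flange's). Camera axes: x right, y down, z forward; pixel columns grow to the right and rows downward; lengths in m; the calibration is good to about 2 mm. The wrist camera is an equidistant fisheye: a pixel r from the principal point sees the ray r / f radians off the axis. A picture is of the moment at which its call begins: read the wrist's pose just before it. camera_model takes no time and is no camera call.
- ticket.job_done(): hands the job in; it is judged then, once.
The state is a dict: "time": time; "q": joint angles; "qd": joint speeds; "joint_efforts": joint torques, N m; "ee_pos": TCP position; "tcp_rot": TCP orientation; "wrist_force": force on the tool from outside, world axes, zero at the start; "torque": the same for the moment, N m; "opening": finger opening in m; "grasp_force": force on a finger pad.
Only numpy, scipy, OpenCV 4.12 (cv2) and the standard library are available. Lean on these libraries where they do the work, as an engineer would, in place of code of your own. Each camera call takes 0.05 s, during which the arm holds its last target. There are 200 camera calls.

## Working session

There is one attempt and no reset: what is moved stays moved. The work goes in short steps, Python scripts to look and compute and a tool call to move; the robot and the scene stay as the last step left them, time stands still between calls to the robot, and variables do not carry over. Pictures are saved under pics/ and viewed, at most 10 in all, crops included, and the job is handed in when it is done.

Besides the shell and the picture viewer there is one more tool, called as name(argument=value, ...), one argument or row to a line, values as JSON. send_rows: Moves the arm, as the interface text tells. Its arguments: {"type":"object","properties":{"targets":{"type":"string"},"newtons":{"type":"number"}},"required":["targets"]}

```bash
mkdir -p pics
python3 - <<'E'
from workcell import bot,camera,camera_model
import cv2,numpy as np
o=bot.get_obs();print(o,bot.hold_point_z)
for n in("top","side"):
    cv2.imwrite(f"pics/{n}0.png",camera(n));m=camera_model(n);print(n,m)
print(camera_model("wrist"))
E
```

```text
{'time': 0.0, 'q': array([-6.47436713e+01,  5.01090215e+00,  1.00323654e+01,  9.50973278e+01,
        6.58022504e-04,  8.99982960e+01]), 'qd': array([ 0.03073186,  0.05513764, -0.02661587, -0.0699925 , -0.01294175,
        0.0831189 ]), 'joint_efforts': array([ 1.10652963e-03, -5.20389211e+01,  4.64800107e+01,  1.63824070e-02,
       -8.62715228e-05,  1.01679910e-05]), 'ee_pos': array([ 0.23457444, -0.49721895,  0.23056624]), 'tcp_rot': array([-1.79924135e+02, -6.60278192e-04,  2.52580318e+01]), 'wrist_force': array([ 0.39081311,  0.42229728, -0.23218284]), 'torque': array([ 0.01773139,  0.02346073, -0.01676642]), 'grasp_force': 0.0, 'opening': 0.08555337601253526} 0.0187
top {'K': array([[394.76612064,   0.        , 284.97024859],
       [  0.        , 394.76612064, 209.54738139],
       [  0.        ,   0.        ,   1.        ]]), 'pose': array([[ 0.09543339, -0.96971746,  0.22481219,  0.2940207 ],
       [-0.99541953, -0.09167431,  0.02712524, -0.01845204],
       [-0.00569432, -0.2263711 , -0.97402449,  1.16621905],
       [ 0.        ,  0.        ,  0.        ,  1.        ]])}

[... 236 characters left out ...]
      [-0.06162983,  0.53486108, -0.84268938,  1.03363889],
       [ 0.0046923 , -0.84412973, -0.53611844,  0.76394135],
       [ 0.        ,  0.        ,  0.        ,  1.        ]])}
{'K': array([[325.1922621 ,   0.        , 277.1838262 ],
       [  0.        , 325.1922621 , 210.93010876],
       [  0.        ,   0.        ,   1.        ]]), 'T_tool_cam': array([[-4.10940769e-04, -9.61132193e-01, -2.76088281e-01,
         6.95412532e-02],
       [ 9.99999775e-01, -2.48550865e-04, -6.23171829e-04,
        -2.01910717e-04],
       [ 5.30328526e-04, -2.76088475e-01,  9.61132079e-01,
        -1.42132352e-01],
       [ 0.00000000e+00,  0.00000000e+00,  0.00000000e+00,
         1.00000000e+00]])}
```

View pics/top0.png

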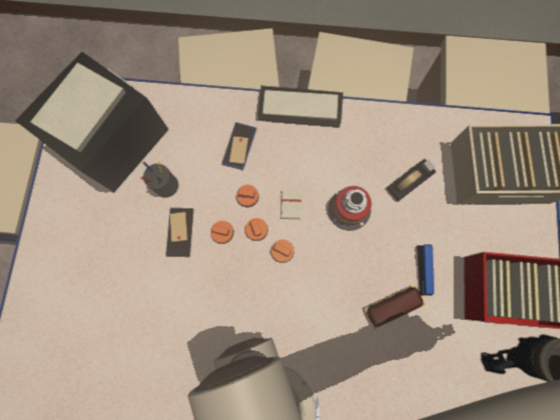

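View pics/side0.png

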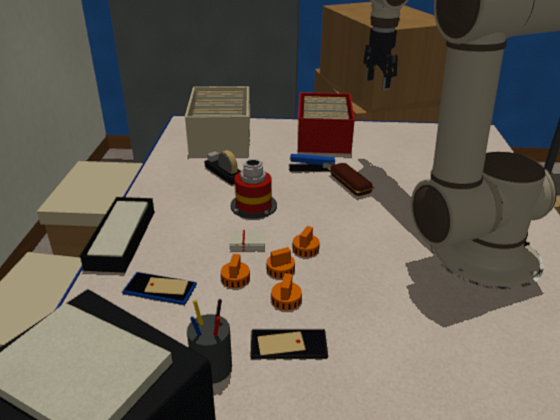

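The top view shows four orange lids, at (247,195), (222,232), (257,229) and (283,251). The canister is at (352,205), with the cards between it and the lids. The farthest lid is probably the one at (247,195). In the side view the lids are at (235,270), (281,262), (306,242) and (286,292), and the canister neck is at (254,170).

```bash
cat > h.py <<'E'
from workcell import bot,camera,camera_model
import cv2,numpy as np
from scipy.spatial.transform import Rotation as R
def ray(n,uv,obs=None):
    m=camera_model(n);K=m["K"];x=(uv[0]-K[0,2])/K[0,0];y=(uv[1]-K[1,2])/K[1,1]
    if n=="wrist":
        r=np.hypot(x,y);d=np.array([np.sin(r)*x/r,np.sin(r)*y/r,np.cos(r)])
        T=np.eye(4);T[:3,:3]=R.from_euler("xyz",obs["tcp_rot"],degrees=True).as_matrix();T[:3,3]=obs["ee_pos"]
        P=T@m["T_tool_cam"]
    else: d=np.array([x,y,1]);P=m["pose"]
    return P[:3,3],P[:3,:3]@d
def at(n,uv,z,obs=None):
    c,d=ray(n,uv,obs);return (c+d*(z-c[2])/d[2])[:2]
def tri(a,b):
    (c1,d1),(c2,d2)=a,b
    A=np.c_[d1,-d2];s=np.linalg.lstsq(A,c2-c1,rcond=None)[0]
    p,q=c1+d1*s[0],c2+d2*s[1];return (p+q)/2,np.linalg.norm(p-q)
def orange(im):
    h=cv2.cvtColor(im,cv2.COLOR_BGR2HSV)
    return cv2.inRange(h,(5,140,90),(18,255,255))
E
python3 - <<'E'
from h import *
im=cv2.imread("pics/top0.png");m=orange(im)
n,l,s,c=cv2.connectedComponentsWithStats(m)
for i in range(1,n):
    if s[i,4]>100:
        p=at("top",c[i],0.024);print(c[i],s[i],p,np.hypot(*p))
print("can",tri(ray("top",(356,199)),ray("side",(254,164))), at("top",(356,199),.135),at("side",(254,164),.135))
cv2.imwrite("pics/c1.png",np.hstack([cv2.resize(im[170:270,200:300],(400,400),interpolation=2),cv2.resize(im[160:260,300:400],(400,400),interpolation=2)]))
E
```

```text
[247.27067669 194.83082707] [238 185  20  20 266] [0.59210769 0.13021211] 0.6062563034838839
[256.30420712 228.72491909] [246 219  21  21 309] [0.4921312  0.09170217] 0.500602047781072
[221.58223684 231.45065789] [212 222  21  21 304] [0.47443161 0.19230845] 0.5119256654103096
[282.48993289 250.53691275] [272 241  21  21 298] [0.43546723 0.00887059] 0.4355575658284442
can (array([ 0.57839373, -0.17838634,  0.12846073]), np.float64(0.004878022797147786)) [ 0.57911405 -0.17758308] [ 0.57461363 -0.16455976]
```

View pics/c1.png

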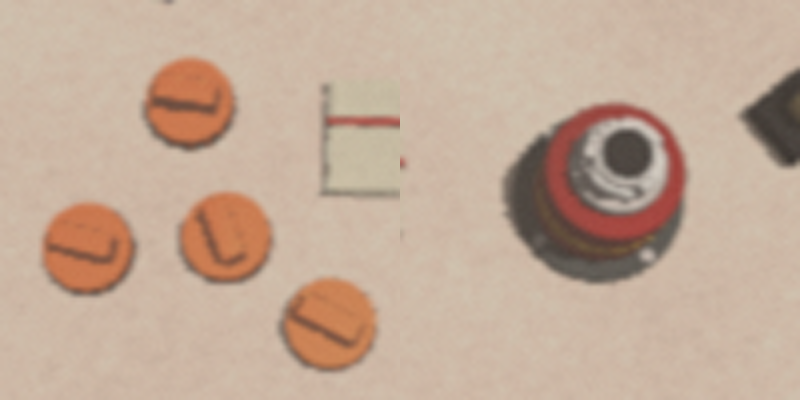

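The crop shows the target lid at the top left, with its bar nearly level in the image, so along world -y. The neck opening is at about (356.7,198). Next I work out the hover move.

```bash
cat >> h.py <<'E'
def shift(p,yaw=None):
    o=bot.get_obs();M=R.from_euler("xyz",[180,0,o["tcp_rot"][2]],degrees=True).as_matrix()
    s=M.T@(np.array(p)-o["ee_pos"])*1000
    # tool z points down: world yaw +d = turn -d about tool z
    print("shift",s.round(1),"turn",None if yaw is None else -(yaw-o["tcp_rot"][2]),"ee",o["ee_pos"].round(4),o["tcp_rot"].round(2))
E
python3 - <<'E'
from h import *
shift([.592,.130,.17],90)
E
```

```text
shift [ 590.9 -414.8   60.6] turn -64.74325839085235 ee [ 0.2346 -0.4972  0.2306] [-179.93   -0.     25.26]
```

send_rows(
  targets="59 -41 0 -6 0; 118 -83 0 -13 0; 177 -124 0 -20 0; 236 -166 0 -26 0; 295 -207 0 -32 0; 354 -249 0 -39 0; 413 -290 0 -45 0; 472 -332 0 -52 0; 531 -373 20 -58 0; 591 -415 60 -65 0; 591 -415 60 -65 0; 591 -415 60 -65 0; 591 -415 60 -65 0; 591 -415 60 -65 0",
)

```text
time: 1.85
ee_pos: [0.5918, 0.1298, 0.1711]
tcp_rot: [-180.0, 0.0, 90.3]
wrist_force: [-0.7, -0.0, 0.3]
opening: 0.0853
grasp_force: 0.0
```

Run:
```python
from h import *
o=bot.get_obs();im=camera("wrist");cv2.imwrite("pics/w1.png",im);print(o["ee_pos"],o["tcp_rot"],o["qd"].round(2),o["time"])
np.savez("pics/w1.npz",p=o["ee_pos"],r=o["tcp_rot"])
```

```text
[0.59181537 0.12982574 0.17107977] [-1.79952509e+02  2.21640436e-02  9.02708158e+01] [-1.05 -1.32 -0.03 -0.02  0.01 -0.01] 1.85
```

View pics/w1.png

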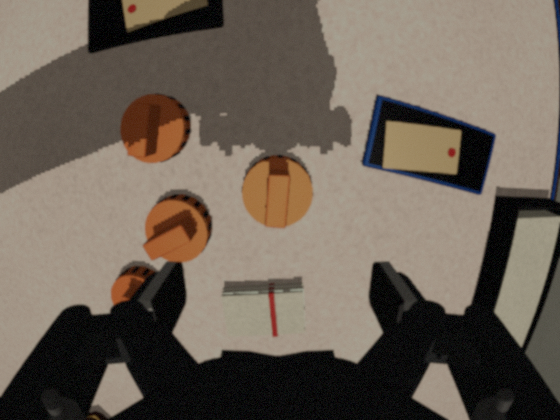

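The lid is directly below. Its plate circle is centred near (277,191). The bar's top face has corners at about (268,174), (289,174), (287,227) and (266,227), so the bar lies almost exactly along the tool x axis.

Run:
```python
from h import *
d=np.load("pics/w1.npz");o=dict(ee_pos=d["p"],tcp_rot=d["r"])
print("plate",at("wrist",(277,191),.025,o))
c=[at("wrist",u,.055,o) for u in((268,174),(289,174),(287,227),(266,227))]
c=np.array(c);print(c,c.mean(0))
a=(c[2]+c[3]-c[0]-c[1]);print("len",np.linalg.norm(a)/2,"ang",np.degrees(np.arctan2(a[1],a[0])))
im=cv2.imread("pics/w1.png")
m=orange(im);m[:,:235]=0;m[:,330:]=0;m[240:]=0
cs=max(cv2.findContours(m,0,2)[0],key=cv2.contourArea);print(cv2.minEnclosingCircle(cs))
```

```text
plate [0.5908403  0.13596926]
[[0.58358333 0.15660237]
 [0.60045733 0.15668463]
 [0.5993895  0.11178449]
 [0.581774   0.11169824]] [0.59130104 0.13419243]
len 0.044925173511905114 ang -91.83502078454677
((277.0646667480469, 191.45274353027344), 35.324974060058594)
```

Run:
```python
from h import *
shift([.591,.1345,.030],88.2)
```

```text
shift [  5.1  -0.9 141.6] turn 2.0292115444067065 ee [0.5919 0.1294 0.1716] [1.800e+02 1.000e-02 9.023e+01]
```

send_rows(
  targets="5 -1 40 2 110; 5 -1 90 2 110; 5 -1 120 2 110; 5 -1 135 2 110; 5 -1 141 2 110; 5 -1 141 2 110; 5 -1 141 2 110; 5 -1 141 2 110",
  newtons=30,
)

```text
time: 2.9
ee_pos: [0.5916, 0.1352, 0.0312]
tcp_rot: [179.9, -0.0, 88.3]
wrist_force: [-0.6, 0.6, -0.6]
opening: 0.0484
grasp_force: 0.0
```

send_rows(
  targets="0 0 0 0 200; 0 0 0 0 255; 0 0 0 0 255; 0 0 0 0 255; 0 0 0 0 255; 0 0 0 0 255; 0 0 0 0 255; 0 0 0 0 255",
  newtons=60,
)

```text
time: 3.9
ee_pos: [0.5913, 0.1352, 0.0307]
tcp_rot: [180.0, -0.0, 88.3]
wrist_force: [-0.7, 0.2, 5.0]
opening: 0.0172
grasp_force: 59.7
```

Run:
```python
from h import *
o=bot.get_obs();print(o["ee_pos"],o["opening"],o["wrist_force"])
print(at("top",(356.7,198),.135),np.degrees(np.arctan2(-.178,.579)))
# viewing pose: lift high
shift([.591,.135,.26])
```

```text
[0.59132804 0.13518472 0.03067807] 0.01724196033813726 [-0.72376161  0.23011708  5.0266631 ]
[ 0.58207576 -0.17930787] -17.088820538808978
shift [-2.000e-01 -3.000e-01 -2.293e+02] turn None ee [0.5913 0.1352 0.0307] [ 1.7996e+02 -2.0000e-02  8.8260e+01]
```

send_rows(
  targets="0 0 -20 0 255; 0 0 -70 0 255; 0 0 -130 0 255; 0 0 -190 0 255; -20 -6 -235 8 255; -60 -17 -240 18 255; -100 -29 -240 28 255; -140 -40 -240 38 255; -180 -52 -240 48 255; -220 -63 -240 58 255; -260 -75 -240 68 255; -295 -85 -240 78 255; -317 -92 -240 88 255; -317 -92 -240 88 255; -317 -92 -240 88 255; -317 -92 -240 88 255; -317 -92 -240 88 255",
)

```text
time: 6.02
ee_pos: [0.4897, -0.1784, 0.2703]
tcp_rot: [-180.0, 0.0, 0.4]
wrist_force: [-0.4, 0.3, -1.6]
opening: 0.0173
grasp_force: 58.9
```

Run:
```python
from h import *
o=bot.get_obs();im=camera("wrist");cv2.imwrite("pics/w2.png",im);print(o["ee_pos"],o["tcp_rot"],o["qd"].round(2),o["time"],o["q"].round(1))
np.savez("pics/w2.npz",p=o["ee_pos"],r=o["tcp_rot"])
```

```text
[ 0.48968044 -0.17837784  0.27031508] [-1.79995335e+02  4.20047819e-03  3.59609620e-01] [-0.11 -0.06 -0.    0.06  0.01  0.26] 6.025 [-20.    2.1  11.4  99.3   0.  159.6]
```

View pics/w2.png

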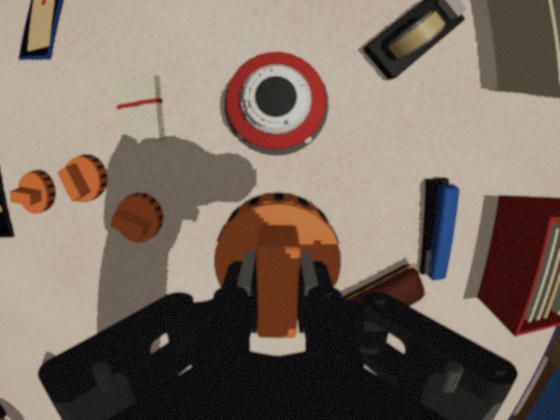

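The lid is held level at about (278,255) and the neck is in clear view, centred near (277,98). I zoom in on it to read the thread angles.

Run:
```python
from h import *
im=cv2.imread("pics/w2.png")
cv2.imwrite("pics/c2.png",cv2.resize(im[45:155,222:332],(600,600),interpolation=cv2.INTER_CUBIC))
```

```text
(no output)
```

View pics/c2.png

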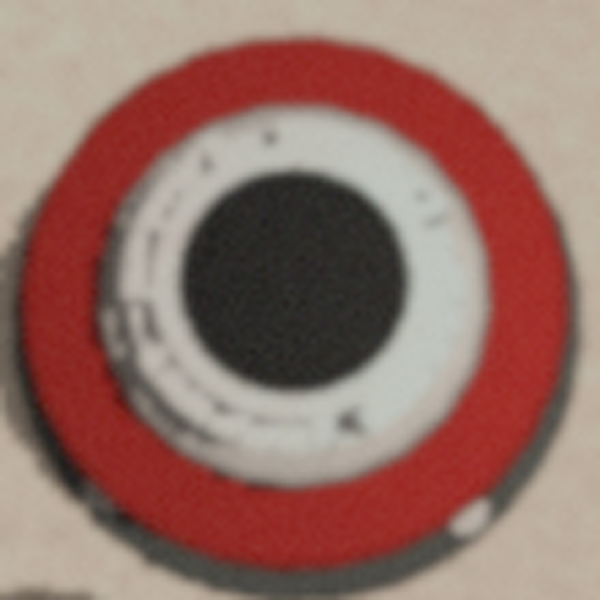

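The hole in the neck is centred at (295,281) in the crop. The dark marks at about 25 to 35 degrees, 100/127, 192 and 292 suggest teeth near 26 to 34 degrees and gaps near 7 to 27 degrees, modulo 90.

Run:
```python
from h import *
d=np.load("pics/w2.npz");o=dict(ee_pos=d["p"],tcp_rot=d["r"])
im=cv2.imread("pics/w2.png");g=cv2.cvtColor(im,cv2.COLOR_BGR2GRAY)
def big(m,box):
    k=np.zeros_like(m);k[box[0]:box[1],box[2]:box[3]]=255
    return max(cv2.findContours(m&k,0,1)[0],key=cv2.contourArea)
hole=cv2.fitEllipse(big(((g<90)*255).astype(np.uint8),(72,120,252,300)));print(hole)
p=at("wrist",hole[0],.135,o);print("rim",p, "hole diam",np.linalg.norm(at("wrist",(hole[0][0]+hole[1][0]/2,hole[0][1]),.135,o)-p)*2)
h=cv2.cvtColor(im,cv2.COLOR_BGR2HSV);red=(((h[...,0]<6)|(h[...,0]>172))&(h[...,1]>120)).astype(np.uint8)*255
e=cv2.fitEllipse(big(red,(40,165,215,340)));print("body",e,at("wrist",e[0],.09,o))
# held lid: plate circle vs TCP (z lid = tcp-.0307; plate top +.025)
t=cv2.imread("pics/top0.png")
g=cv2.cvtColor(t,cv2.COLOR_BGR2GRAY)
k=big(((g<95)*255).astype(np.uint8),(188,209,347,367));ht=cv2.fitEllipse(k);print("top hole",ht,at("top",ht[0],.135))
```

```text
((275.3618469238281, 96.07904815673828), (38.5792350769043, 39.61905288696289), 83.4798812866211)
rim [ 0.57951956 -0.17618954] hole diam 0.03234803247068516
body ((275.42742919921875, 100.62500762939453), (96.07064819335938, 99.62687683105469), 83.20285034179688) [ 0.57829111 -0.17599559]
top hole ((356.37109375, 197.9829559326172), (10.0518217086792, 10.60224437713623), 150.67076110839844) [ 0.58203999 -0.17842294]
```

Run:
```python
from h import *
im=cv2.imread("pics/w2.png")
cv2.imwrite("pics/c3.png",cv2.resize(im[185:345,205:350],(725,600),interpolation=cv2.INTER_CUBIC))
```

```text
(no output)
```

View pics/c3.png

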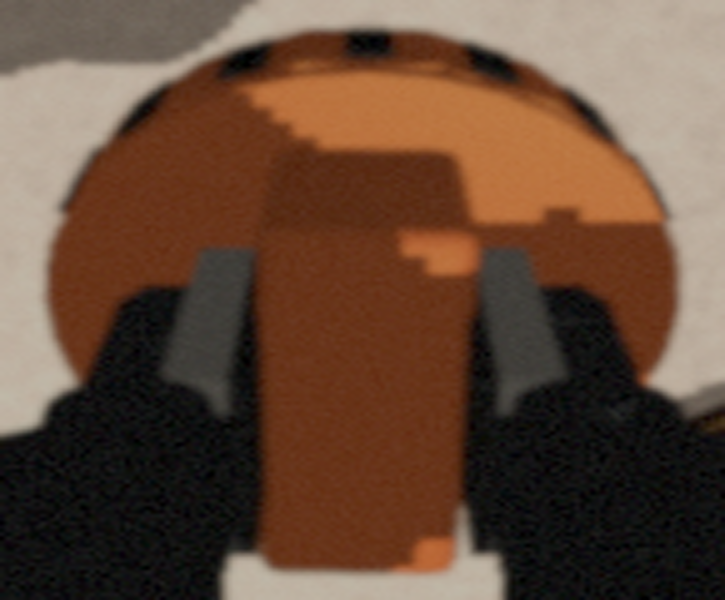

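The crop shows the bar's top face running from row 245.8 to row 337, its front foot at row 225.5, and the plate's far edge at row 204 at column 278.

Run:
```python
from h import *
o=dict(ee_pos=np.zeros(3),tcp_rot=np.array([180,0,0.]))  # tool-ish frame, x same, y flipped, z up
zt=-.0307
f=lambda u,v,h:at("wrist",(u,v),zt+h,o)*1000
print("top front",f(278.7,245.8,.055),"top back",f(277,337,.055),"foot",f(278,225.5,.025),"plate far",f(278,204.2,.025),"L",f(215,258,.025),"R",f(340.4,258,.025))
```

```text
top front [21.45158675 -0.52173485] top back [-23.39730404   0.17153195] foot [19.7291756  -0.31185182] plate far [30.29161238 -0.30865539] L [ 2.34034137 31.40786115] R [  2.31163139 -31.76468856]
```

send_rows(
  targets="10 10 0 -10 255; 20 20 0 -20 255; 30 30 0 -30 255; 40 40 0 -40 255; 50 50 5 -50 255; 62 61 12 -60 255; 75 74 20 -70 255; 85 84 28 -80 255; 90 89 30 -85 255; 90 89 30 -85 255; 90 89 30 -85 255; 90 89 30 -85 255; 90 89 30 -85 255; 90 89 30 -85 255",
)

```text
time: 7.82
ee_pos: [0.5798, -0.2675, 0.2405]
tcp_rot: [180.0, 0.0, 85.2]
wrist_force: [-0.4, 0.1, -1.5]
opening: 0.0167
grasp_force: 58.9
```

Run:
```python
from h import *
o=bot.get_obs();im=camera("wrist");print(o["ee_pos"],o["tcp_rot"],o["time"],o["q"].round(1),o["wrist_force"])
np.savez("pics/w3.npz",p=o["ee_pos"],r=o["tcp_rot"]);cv2.imwrite("pics/w3.png",im)
g=cv2.cvtColor(im,cv2.COLOR_BGR2GRAY)
cs=cv2.findContours(((g<90)*255).astype(np.uint8)[:190],1,1)[0]
for c in cs:
    if 500<cv2.contourArea(c)<4000:
        h=cv2.fitEllipse(c);p=at("wrist",h[0],.135,o);print(h,p,cv2.contourArea(c))
        if abs(h[0][0]-277)<30 and h[1][1]<1.2*h[1][0]:
            u,v=map(int,h[0])
            y0=max(v-55,0)
            cv2.imwrite("pics/c4.png",cv2.resize(im[y0:v+55,u-55:u+55],None,fx=5.4,fy=5.4,interpolation=cv2.INTER_CUBIC));print("ok",u-55,y0)
```

```text
[ 0.57983446 -0.26750505  0.24047408] [1.79984846e+02 4.68036559e-03 8.52429262e+01] 7.825 [-24.8  18.1  26.3  98.3   0.   70. ] [-0.3907377   0.06914625 -1.52744298]
((267.40380859375, 92.98872375488281), (48.02901840209961, 49.636817932128906), 73.26641845703125) [ 0.5794971  -0.17646675] 1867.5
ok 212 37
((267.9993896484375, 93.47953796386719), (68.18001556396484, 69.77098846435547), 100.0637435913086) [ 0.57990905 -0.17688206] 3744.0
ok 212 38
((506.1675720214844, 73.721923828125), (75.17041015625, 219.9878692626953), 0.35487064719200134) [ 0.79380857 -0.15834572] 2817.5
```

View pics/c4.png

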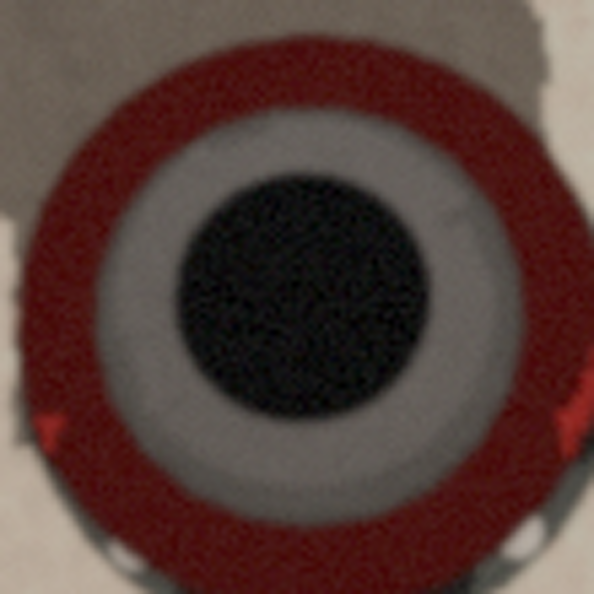

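The neck is seen plainly, and the rim from this direction agrees with the other view to 0.3 mm: (0.5795,-0.1763). Now I move over the neck.

send_rows(
  targets="30 -3 0 0 255; 60 -5 0 0 255; 85 -7 0 0 255; 92 -8 0 0 255; 92 -8 20 0 255; 92 -8 45 0 255; 92 -8 60 0 255; 92 -8 65 0 255; 92 -8 65 0 255; 92 -8 65 0 255; 92 -8 65 0 255",
)

```text
time: 9.25
ee_pos: [0.5798, -0.1754, 0.176]
tcp_rot: [179.9, 0.0, 85.3]
wrist_force: [-0.3, 0.1, -2.2]
opening: 0.017
grasp_force: 58.8
```

Run:
```python
from h import *
shift([.5796,-.1751,.1577],85.2);o=bot.get_obs();print(o["wrist_force"],o["torque"],o["time"])
cv2.imwrite("pics/s4.png",cv2.resize(camera("side")[100:220,200:320],(600,600),interpolation=2))
```

```text
shift [ 0.2 -0.2 18.3] turn 0.055248873714873525 ee [ 0.5798 -0.1754  0.176 ] [1.7994e+02 1.0000e-02 8.5260e+01]
[-0.29036256  0.05809083 -2.16635775] [-0.0294826   0.00647477 -0.01938725] 9.25
```

View pics/s4.png

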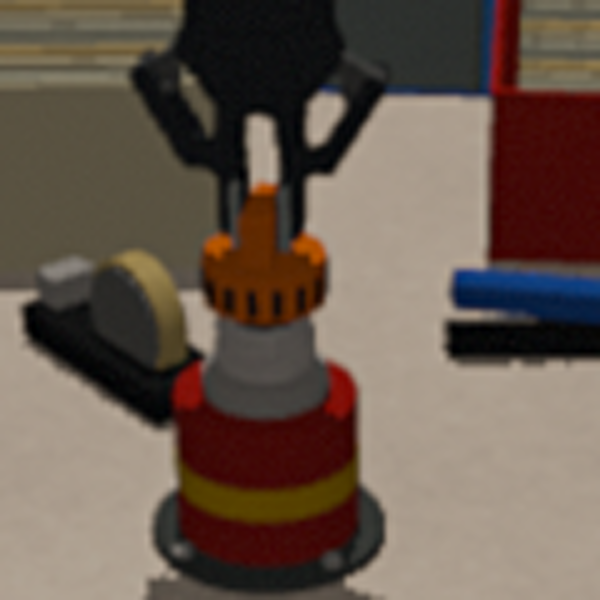

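The lid is level and centred over the neck. I lower it gently.

send_rows(
  targets="0 0 6 0 255; 0 0 10 0 255; 0 0 11 0 255; 0 0 12 0 255; 0 0 12.5 0 255; 0 0 13 0 255; 0 0 13.5 0 255; 0 0 14 0 255; 0 0 14 0 255; 0 0 14 0 255",
)

```text
time: 10.55
ee_pos: [0.5795, -0.1752, 0.1613]
tcp_rot: [-180.0, 0.0, 85.3]
wrist_force: [0.1, 0.7, -2.0]
opening: 0.0171
grasp_force: 58.8
```

send_rows(
  targets="0 0 1 0 255; 0 0 2 0 255; 0 0 2.5 0 255; 0 0 3 0 255; 0 0 3 0 255; 0 0 3 0 255",
)

```text
time: 11.3
ee_pos: [0.5795, -0.1753, 0.1583]
tcp_rot: [180.0, 0.0, 85.3]
wrist_force: [-0.5, 0.1, -1.5]
opening: 0.017
grasp_force: 58.8
```

send_rows(
  targets="0 0 0.3 0 255; 0 0 0.6 0 255; 0 0 0.9 0 255; 0 0 0.9 0 255; 0 0 0.9 0 255",
)

```text
time: 11.92
ee_pos: [0.5795, -0.1753, 0.1576]
tcp_rot: [180.0, 0.0, 85.3]
wrist_force: [-1.0, 0.5, 0.3]
opening: 0.0168
grasp_force: 58.9
```

send_rows(
  targets="0 0 0.2 0 255; 0 0 0.2 0 255; 0 0 0.2 0 255",
)

```text
time: 12.3
ee_pos: [0.5796, -0.1753, 0.1574]
tcp_rot: [180.0, 0.0, 85.3]
wrist_force: [-1.5, 1.0, 2.2]
opening: 0.017
grasp_force: 59.2
```

It is on the ridge at the predicted height, with about 4 N of press. Now I turn it gently backward.

send_rows(
  targets="0 0 0 -2 255; 0 0 0 -4 255; 0 0 0 -6 255; 0 0 0 -8 255; 0 0 0 -10 255; 0 0 0 -10 255",
)

```text
time: 13.05
ee_pos: [0.5795, -0.1753, 0.1573]
tcp_rot: [180.0, 0.0, 95.3]
wrist_force: [0.2, -1.3, 4.4]
opening: 0.017
grasp_force: 59.5
```

send_rows(
  targets="0 0 0 -1 255; 0 0 0 -2 255; 0 0 0 -3 255; 0 0 0 -4 255; 0 0 0 -4 255",
)

```text
time: 13.68
ee_pos: [0.5794, -0.175, 0.1569]
tcp_rot: [-180.0, -0.0, 99.3]
wrist_force: [1.0, -0.4, 0.1]
opening: 0.0172
grasp_force: 59.2
```

send_rows(
  targets="0 0 0 -1 255; 0 0 0.1 -2 255; 0 0 0.2 -2 255; 0 0 0.2 -2 255",
)

```text
time: 14.18
ee_pos: [0.5794, -0.1752, 0.1567]
tcp_rot: [-180.0, -0.0, 101.3]
wrist_force: [0.7, 0.7, -0.8]
opening: 0.0171
grasp_force: 58.9
```

send_rows(
  targets="0 0 0.2 -1 255; 0 0 0.5 -2 255; 0 0 0.8 -2 255; 0 0 0.8 -2 255; 0 0 0.8 -2 255",
)

```text
time: 14.8
ee_pos: [0.5795, -0.1753, 0.1562]
tcp_rot: [180.0, 0.0, 103.3]
wrist_force: [-0.5, -0.4, -1.7]
opening: 0.0171
grasp_force: 58.8
```

The force is back to its baseline and z follows freely, so the pins are in the gaps. I follow the lid down.

send_rows(
  targets="0 0 0.5 0 255; 0 0 1 0 255; 0 0 1.5 0 255; 0 0 2 0 255; 0 0 2 0 255",
)

```text
time: 15.42
ee_pos: [0.5795, -0.1752, 0.1541]
tcp_rot: [-180.0, -0.0, 103.3]
wrist_force: [1.3, -0.2, -1.4]
opening: 0.0169
grasp_force: 58.8
```

send_rows(
  targets="0 0 0.7 0 255; 0 0 1.4 0 255; 0 0 2.1 0 255; 0 0 2.8 0 255; 0 0 3.4 0 255; 0 0 4 0 255; 0 0 4 0 255; 0 0 4 0 255",
)

```text
time: 16.42
ee_pos: [0.5795, -0.1752, 0.1502]
tcp_rot: [180.0, -0.0, 103.3]
wrist_force: [0.1, 0.4, -2.7]
opening: 0.0168
grasp_force: 58.8
```

send_rows(
  targets="0 0 0.5 0 255; 0 0 1 0 255; 0 0 1.4 0 255; 0 0 1.4 0 255; 0 0 1.4 0 255",
)

```text
time: 17.05
ee_pos: [0.5795, -0.1752, 0.1488]
tcp_rot: [180.0, -0.0, 103.3]
wrist_force: [0.6, 0.3, -1.1]
opening: 0.0172
grasp_force: 58.8
```

Dropped to 118 mm and level. Now forward, in small steps, watching the force.

send_rows(
  targets="0 0 0 2 255; 0 0 0 4 255; 0 0 0 6 255; 0 0 0 8 255; 0 0 0 10 255; 0 0 0 10 255",
)

```text
time: 17.8
ee_pos: [0.5795, -0.1752, 0.1488]
tcp_rot: [180.0, -0.0, 93.2]
wrist_force: [0.0, 0.2, -2.4]
opening: 0.0167
grasp_force: 58.9
```

send_rows(
  targets="0 0 0.1 2 255; 0 0 0.25 4 255; 0 0 0.4 6 255; 0 0 0.55 8 255; 0 0 0.7 10 255; 0 0 0.7 10 255",
)

```text
time: 18.55
ee_pos: [0.5795, -0.1753, 0.148]
tcp_rot: [-180.0, 0.0, 83.2]
wrist_force: [-0.2, 0.9, -1.0]
opening: 0.0166
grasp_force: 58.9
```

send_rows(
  targets="0 0 0.16 2 255; 0 0 0.32 4 255; 0 0 0.48 6 255; 0 0 0.64 8 255; 0 0 0.8 10 255; 0 0 0.8 10 255",
)

```text
time: 19.3
ee_pos: [0.5795, -0.1753, 0.1473]
tcp_rot: [-180.0, -0.0, 73.2]
wrist_force: [0.0, -0.5, -1.4]
opening: 0.0172
grasp_force: 58.9
```

send_rows(
  targets="0 0 0.16 2 255; 0 0 0.32 4 255; 0 0 0.48 6 255; 0 0 0.64 8 255; 0 0 0.8 10 255; 0 0 0.8 10 255",
)

```text
time: 20.05
ee_pos: [0.5795, -0.1752, 0.1465]
tcp_rot: [180.0, -0.0, 63.2]
wrist_force: [0.4, 0.8, -1.6]
opening: 0.0168
grasp_force: 58.8
```

send_rows(
  targets="0 0 0.16 2 255; 0 0 0.32 4 255; 0 0 0.48 6 255; 0 0 0.64 8 255; 0 0 0.8 10 255; 0 0 0.8 10 255",
)

```text
time: 20.8
ee_pos: [0.5796, -0.1752, 0.1457]
tcp_rot: [180.0, -0.0, 53.2]
wrist_force: [1.7, 0.5, -2.2]
opening: 0.0165
grasp_force: 58.8
```

send_rows(
  targets="0 0 0.16 2 255; 0 0 0.32 4 255; 0 0 0.48 6 255; 0 0 0.64 8 255; 0 0 0.8 10 255; 0 0 0.8 10 255",
)

```text
time: 21.55
ee_pos: [0.5797, -0.1753, 0.145]
tcp_rot: [180.0, -0.0, 43.2]
wrist_force: [3.8, 1.6, -1.5]
opening: 0.0168
grasp_force: 58.7
```

send_rows(
  targets="0.3 0.8 0 0 255; 0.3 0.8 0.2 1 255; 0.3 0.8 0.4 2 255; 0.3 0.8 0.4 3 255; 0.3 0.8 0.4 3 255",
)

```text
time: 22.18
ee_pos: [0.5806, -0.1755, 0.1448]
tcp_rot: [180.0, -0.0, 40.3]
wrist_force: [3.5, 2.3, 0.9]
opening: 0.0171
grasp_force: 58.8
```

```bash
python3 -c "
from h import *
o=bot.get_obs();print(o['wrist_force'],o['torque'],o['tcp_rot'])"
```

```text
[3.51292231 2.28428533 0.87520872] [ 0.5605228  -0.94701926  0.17225737] [ 1.79971600e+02 -4.57256813e-02  4.02525243e+01]
```

send_rows(
  targets="0 0 0 1 255; 0 0 0 2 255; 0 0 0 2 255",
)

```text
time: 22.55
ee_pos: [0.5807, -0.1756, 0.1448]
tcp_rot: [180.0, -0.0, 38.3]
wrist_force: [4.4, 1.5, 1.4]
opening: 0.0168
grasp_force: 59.0
```

```bash
python3 -c "
from h import *
o=bot.get_obs();print(o['wrist_force'],o['torque'],o['tcp_rot'],o['ee_pos'])"
```

```text
[4.40298021 1.49074256 1.36879485] [ 0.46992085 -1.09941857  0.45118979] [ 1.79958530e+02 -4.25757055e-02  3.82566527e+01] [ 0.58070538 -0.17559508  0.14475651]
```

The lid is home: its underside is at about 114 mm, it touches the rim lightly and the turning torque is rising. I release and lift clear.

send_rows(
  targets="0 0 -0.2 0 200; 0 0 -0.2 0 150; 0 0 -0.2 0 110; 0 0 -0.2 0 90; 0 0 -0.2 0 90; 0 0 -0.2 0 90; 0 0 -20 0 90; 0 0 -60 0 90; 0 0 -110 0 90; -80 0 -130 0 90; -80 0 -130 0 90; -80 0 -130 0 90; -80 0 -130 0 90",
)

```text
time: 24.18
ee_pos: [0.5178, -0.2247, 0.2737]
tcp_rot: [-180.0, 0.0, 38.3]
wrist_force: [1.1, -0.1, -0.2]
opening: 0.0556
grasp_force: 0.0
```

Run:
```python
from h import *
o=bot.get_obs();im=camera("wrist");print(o["ee_pos"],o["tcp_rot"],o["wrist_force"],o["time"])
a=cv2.resize(camera("side")[120:220,200:300],(400,400),interpolation=2)
cv2.imwrite("pics/end.png",np.hstack([a,cv2.resize(im,(400,300))[:,:400] if 0 else cv2.resize(im,(400,400))]))
```

```text
[ 0.51784762 -0.22473885  0.27370248] [-1.79950206e+02  6.94554890e-03  3.82637313e+01] [ 1.10727549 -0.06416311 -0.19772712] 24.175
```

View pics/end.png

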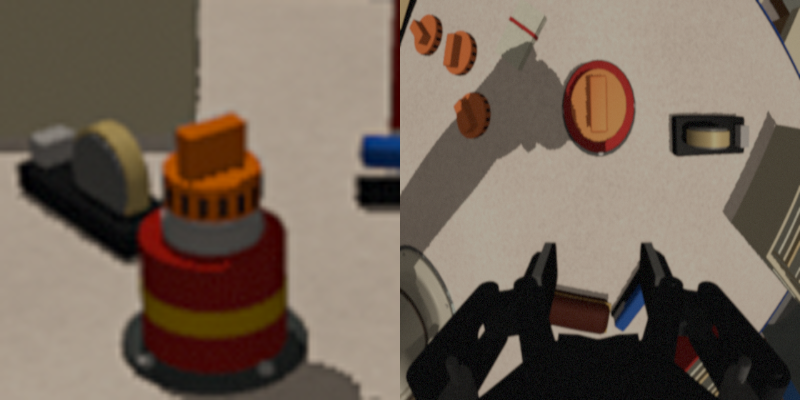

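The lid sits level and home on the canister. The gripper is clear and nothing else has moved.

```bash
python3 -c "
from workcell import ticket
print(ticket.job_done())"
```

```text
the job is handed in; nothing more can be done
None
```

The orange lid is screwed fully home on the canister and released, with its underside about 114 mm up by the arm's readings; the job is handed in at about 24 s, no verdict came back, and nothing else looked disturbed.

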